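# Eject a charged battery pack and stop it at the bay

### The arm

A 7-joint arm with a two-finger parallel gripper is mounted at the origin on a cart in front of the work surface, level with it; the furniture and walls round the work are solid. World frame = base frame: x ahead of the robot, y to its left, z up, the work surface at z = 0. Lengths are in mm, angles in degrees, forces in N, time in s.
With the tool pointing down it reaches from about 425 to 800 mm from the base axis. Payload 8.3 kg.
Tool frame: the origin (TCP) lies midway between the tips of the shut fingers; the grasp point (between the pads) lies ctrl.grip_point_offset behind it (ctrl.grip_point_offset is the distance from the TCP to the grasp point, in mm); z points along the fingers, y is the direction in which the jaws open and shut (so a half turn about z gives the same grasp; the last joint's range is limited). The gripper opens to 85 mm and grips with 20 to 120 N. Pads are 22 mm wide; open, the fingers measure 114 mm over their backs; the gripper's body (76 mm by 85 mm) begins 54 mm behind the grasp point. The pads swing forward as they close: fully open they stand 13 mm farther back than shut.
Start: joints at [-75.854, 21.967, 0.94, 78.501, -0.361, 79.538, -2.664], TCP at [190.49, 595.245, 231.279] pointing down, gripper open.
Joint ranges: [-169.22, 169.22], [-14.56, 117.87], [-87.37, 89.26], [10.42, 133.3], [-82.24, 262.24], [0.94, 117.77], [-172.7, 172.7]. Speed limits (degrees/s): [136.94, 136.94, 172.46, 172.46, 180, 180, 180].

### API

Orientations are given as [roll, pitch, yaw] about the fixed x, y, z axes, in that order (R = Rz(yaw) Ry(pitch) Rx(roll)).
In Python, from rig import ctrl gives the robot as it stands. Calls block until the motion is done:
- ctrl.move_ptp(position, orientation): joint-space move of the TCP to a pose.
- ctrl.servo_line(position, rotation=None, max_speed=150, guard=None): straight line of the TCP; rotation=None keeps the orientation; max_speed is the mean speed in mm/s. With guard (N) it stops when the force on the tool has changed by that much, and returns True; else False.
- ctrl.move_j(angles): joint-space move.
- ctrl.gripper_to(opening, effort=None): opening from 0.0 (shut) to 1.0 (fully open); effort is the grip in N (None keeps the last); returns when the fingers have stopped.
- ctrl.hold(seconds).
- ctrl.inverse_kinematics(position, orientation): joint angles nearest the present ones, or None.
- ctrl.get_image(name): name is "side" or "top"; returns (picture, depth): 480x640x3 uint8, red, green, blue; 480x640 float32, mm along the optical axis (not along the pixel's ray), 0 where there is no reading.
- ctrl.camera_model(name): a dict with "camera_matrix" (3x3 intrinsics, pixels), "T" (4x4, takes a point from camera to world coordinates). Camera axes: x right, y down, z forward; pixel columns grow to the right and rows downward; lengths in mm; the calibration is good to about 2 mm. A picture is of the moment at which its call begins. camera_model takes no time and is no camera call.
A pose or a line that the arm cannot do raises ctrl.IKError and nothing moves.
- ctrl.hand_in(): hands the job in, once; it reports no verdict.
Trained networks look in the newest picture that a camera, given by its name, has taken for a name from the list of things; names that differ only in an ending like _2 or _b are one class to them, and where a whole thing is asked for, a point or a joint stands for the part that bears it (a point fixed in the world has none). Each returns a list of dicts, best first, with "score" (0 to 1); they miss things now and then, are a little off and sometimes report something else, mostly with a low value. They report only what shows in the picture. A call takes as long as a camera call. They do not tell look-alikes from the thing itself.
- ctrl.spot_in(camera, label): "box" ([centre column, centre row, width, height] in pixels, round what is visible of it).
- ctrl.outline_of(camera, label): "mask" (480x640 bool, what is visible of it) and "box" ([centre column, centre row, width, height] in pixels, round what is visible of it).
- ctrl.landmark_of(camera, label): "point" ([column, row] in pixels: a listed point, or the origin of a listed thing).
Readings, each from a call of its own:
- ctrl.current_time_s(): time.
- ctrl.current_joints(): joint angles.
- ctrl.current_joint_vel(): joint speeds.
- ctrl.current_effort(): joint torques, N m.
- ctrl.current_position(): TCP position.
- ctrl.current_tcp_rot(): TCP orientation.
- ctrl.current_wrist_force(): force on the tool from outside, world axes, zero at the start.
- ctrl.current_torque(): the same for the moment, N m.
- ctrl.current_opening(): opening from 0.0 (shut) to 1.0 (fully open).
Only numpy, scipy, OpenCV 4.12 (cv2) and the standard library are available. Lean on these libraries where they do the work, as an engineer would, in place of code of your own. Each camera call takes 0.05 s, during which the arm holds its last target.

### The job

Eject the charged battery pack, the one with the green lamp, from the two-bay charger: press the blue eject button beside its bay with one fingertip, with the other fingertip waiting a little way in front of the pack, because a spring shoots it out as soon as the catch lets go. Stop it so that it has come out past the catch but at least half its length is still in the bay, then let the button come up and leave the pack lying there. Do not grip or lift the packs, keep the red-lamp pack in its bay, and do not disturb the other things on the table.

Things in the scene. Friction and masses are not known exactly. Their poses are not given: they have to be found in the camera images.
- charger: fixed two-bay battery charger, 170 mm deep (x), 200 mm wide (y), 54 mm high at the back. Origin: centre of its underside on the table; x points from its open front to its back, y to its left bay, z up. Bay floors and the apron before them (to x = -85 mm) lie 16 mm above the table. Which pack is in which bay varies. Each outer front corner has a button collar, 36 x 34 mm, 27 mm high.
- bay_left_mouth (a point): mouth of the left bay (charger y = +28 mm), at floor level, where a seated pack's nose stands (charger x = -20 mm); walls 22 mm high run back from here. A steel tooth at the nose's outer edge (6 mm long, 7 mm high) is the catch; a pack 14 mm or more out is past it. A spring (4 N) drives a freed pack straight out (charger -x) for 20 mm; unstopped it slides on 80 mm or more.
- bay_right_mouth (a point): mouth of the right bay (charger y = -28 mm), at floor level, where a seated pack's nose stands (charger x = -20 mm); walls 22 mm high run back from here. A steel tooth at the nose's outer edge (6 mm long, 7 mm high) is the catch; a pack 14 mm or more out is past it. A spring (4 N) drives a freed pack straight out (charger -x) for 20 mm; unstopped it slides on 80 mm or more.
- pack_green_nose (a point): battery pack with a green lamp window (28 x 14 mm) on top and a green bar on its nose; dark grey, 84 mm long (x), 40 mm wide (y), 30 mm high (z), about 0.14 kg; its top is 46 mm above the table. This point is the centre of the front end (nose), 15 mm above the pack's underside; x points from nose to tail, z up; in the bay its axes agree with the charger's.
- pack_red_nose (a point): battery pack with a red lamp window (28 x 14 mm) on top and a red bar on its nose; dark grey, 84 mm long (x), 40 mm wide (y), 30 mm high (z), about 0.14 kg; its top is 46 mm above the table. This point is the centre of the front end (nose), 15 mm above the pack's underside; x points from nose to tail, z up; in the bay its axes agree with the charger's.
- eject_left_top (a point): centre of the flat top (26 x 24 mm) of the blue eject button beside the left bay (charger +y side), pressed straight down. 38 mm above the table when up, 29 mm fully down. It stands 34 mm ahead (charger -x) of the seated packs' noses and 54 mm outward (charger y) of the left bay's centre line.
- eject_right_top (a point): centre of the flat top (26 x 24 mm) of the blue eject button beside the right bay (charger -y side), pressed straight down. 38 mm above the table when up, 29 mm fully down. It stands 34 mm ahead (charger -x) of the seated packs' noses and 54 mm outward (charger y) of the right bay's centre line.
- eject_left (a joint): travel of the left eject button in m: 0 up, 0.009 fully down. Spring return, 1 N at first and 3 N at the bottom, plus up to 1.5 N rubbing of the loaded catch, which lets the pack go about 7 mm down.
- eject_right (a joint): travel of the right eject button in m: 0 up, 0.009 fully down. Spring return, 1 N at first and 3 N at the bottom, plus up to 1.5 N rubbing of the loaded catch, which lets the pack go about 7 mm down.
- tape_clear: bystander: roll of brown packing tape lying flat, 95 mm across, 48 mm high; origin at the centre of its underside
- note_pad: bystander: yellow sticky-note pad, 76 x 76 x 12 mm; origin at the centre of its underside
- weight_500: bystander: silver calibration weight with a knob, 43 mm across, 60 mm high; origin at the centre of its underside
- mug: bystander: dotted white mug, 93 mm high, handle to one side; origin at the centre of its underside
There are look-alikes about, which are no part of the job. What is shaped like the part that bears pack_green_nose but pink or yellow is not meant.

How it is judged (in metres and radians):
On the way, in this order (a step that is already met when the one before it is completed fails the run):
1. the eject button beside the green-lamp pack is pressed (((y of pack_green_nose in the frame of charger above 0 m and value of joint eject_left above 0.003 m) or (y of pack_green_nose in the frame of charger below 0 m and value of joint eject_right above 0.003 m))).
2. the green-lamp pack has come out past its catch (x of pack_green_nose in the frame of charger below -0.034 m), for 0.1 s.
At the end, for the whole second after the job is handed in: The green-lamp pack lies flat and straight in its bay, its nose 14 to 45 mm out from the seated position; both buttons are up; the red-lamp pack is seated within 4 mm (x of pack_green_nose in the frame of charger between -0.065 and -0.034 m and angle between the x axis of charger and the x axis of pack_green_nose, either way round below 0.12 rad and z of pack_green_nose in the frame of charger between 0.027 and 0.036 m and value of joint each of eject_left, eject_right below 0.002 m and x of pack_red_nose in the frame of charger between -0.024 and -0.016 m); the robot touches nothing.
It fails at once if the green-lamp pack slides away: more than 50 mm out (x of pack_green_nose in the frame of charger below -0.07 m).
It fails at once if the green-lamp pack is lifted or tipped (z of pack_green_nose in the frame of charger above 0.041 m or angle between pack_green_nose's own z axis and vertical above 0.2 rad).
It fails at once if the red-lamp pack leaves its seat (x of pack_red_nose in the frame of charger below -0.026 m or z of pack_red_nose in the frame of charger above 0.041 m).
It fails at once if a bystander is moved more than 20 mm (distance of any of tape_clear, note_pad, weight_500, mug from where it was at the start of the episode above 0.02 m).
It also fails if it takes over 38 s, if anything falls off the work surface, if the arm or the gripper's body presses on something with over 40 N, if the wrist force passes 120 N, or if a joint passes its speed limit or range.

## Working session

There is one attempt and no reset: what is moved stays moved. The work goes in short steps, each a Python script; the robot and the scene stay as the last script left them, time stands still between calls to the robot, and variables do not carry over. Pictures are saved under pics/ and viewed, and the job is handed in when it is done.

```bash
ls; mkdir -p pics
python3 - <<'E'
from rig import ctrl
import cv2,numpy as np
for n in("top","side"):
    im,d=ctrl.get_image(n); cv2.imwrite(f"pics/{n}0.png",im[:,:,::-1]); np.save(f"{n}d.npy",d); np.save(f"{n}i.npy",im)
    m=ctrl.camera_model(n);print(n,np.round(m["camera_matrix"],1).tolist(),np.round(m["T"],3).tolist())
    for l in("pack_green_nose","pack_red_nose","eject_left_top","eject_right_top","bay_left_mouth","bay_right_mouth","charger"):
        print(l,[(round(r["score"],2),np.round(r["point"],1).tolist()) for r in ctrl.landmark_of(n,l)][:4])
print(ctrl.current_time_s(),ctrl.grip_point_offset,ctrl.current_tcp_rot(),ctrl.current_opening())
E
```

```text
pics
top [[615.6, 0.0, 325.4], [0.0, 615.6, 227.6], [0.0, 0.0, 1.0]] [[-0.018, -0.994, 0.108, 542.007], [-0.999, 0.021, 0.028, 31.98], [-0.03, -0.108, -0.994, 1096.312], [0.0, 0.0, 0.0, 1.0]]
pack_green_nose [(0.95, [389.3, 237.2]), (0.78, [402.0, 315.9]), (0.73, [251.0, 252.4])]
pack_red_nose [(0.61, [360.1, 236.4]), (0.2, [205.9, 171.9])]
eject_left_top [(0.79, [325.9, 250.6])]
eject_right_top [(0.68, [423.1, 259.2])]
bay_left_mouth [(0.59, [357.2, 238.7])]
bay_right_mouth [(0.68, [393.1, 237.2])]
charger [(0.85, [374.7, 225.8])]
side [[518.8, 0.0, 324.0], [0.0, 518.8, 236.3], [0.0, 0.0, 1.0]] [[-0.976, -0.117, 0.186, 484.902], [-0.219, 0.522, -0.825, 779.165], [-0.001, -0.845, -0.535, 520.429], [0.0, 0.0, 0.0, 1.0]]
pack_green_nose [(0.67, [417.0, 227.6]), (0.62, [317.2, 306.7]), (0.61, [338.3, 215.2])]
pack_red_nose [(0.86, [330.3, 231.1]), (0.27, [327.2, 234.7])]
eject_left_top [(0.74, [341.2, 249.8])]
eject_right_top [(0.45, [364.1, 204.5])]
bay_left_mouth [(0.88, [327.8, 241.2]), (0.48, [325.4, 237.8])]
bay_right_mouth [(0.73, [340.5, 224.3])]
charger [(0.73, [325.9, 235.5])]
0.8 18.700000000000003 [-1.79999384e+02 -5.95424452e-03  1.62251793e+02] 1.0011658606433698
```

View pics/top0.png

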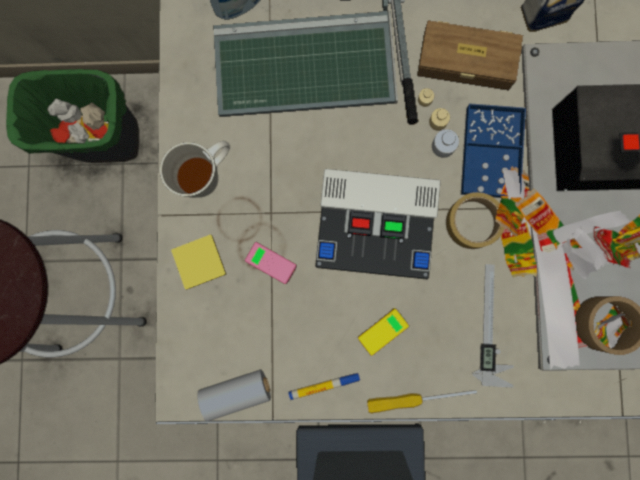

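View pics/side0.png

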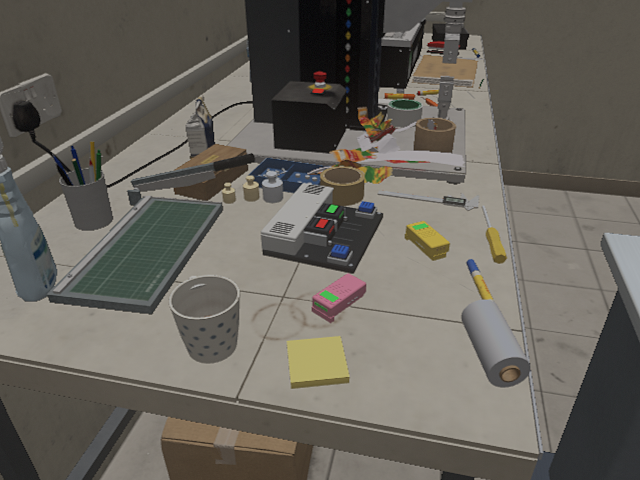

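Run:
```python
import cv2,numpy as np
im=np.load("topi.npy")[150:310,290:460,::-1]; cv2.imwrite("pics/topz.png",cv2.resize(im,None,fx=3.7,fy=3.7,interpolation=2)[:600])
im=np.load("sidei.npy")[150:300,240:440,::-1]; cv2.imwrite("pics/sidez.png",cv2.resize(im,None,fx=4,fy=4,interpolation=2)[:600])
```

```text
(no output)
```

View pics/topz.png

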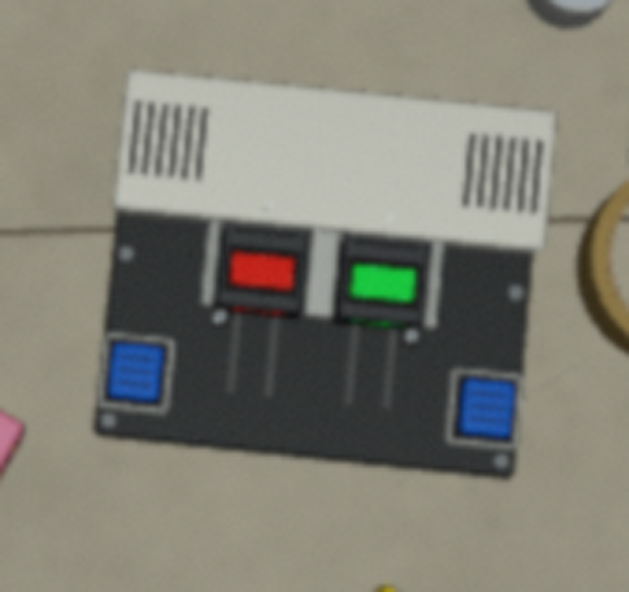

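View pics/sidez.png

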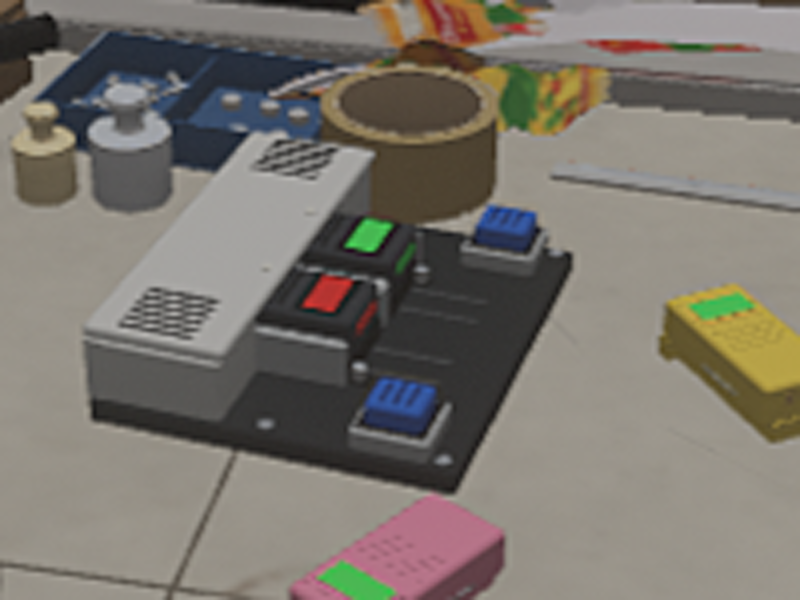

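The top view shows the charger with its front towards the robot. The green-lamp pack is in the right bay (lamp at about 393,226) and the right button is at (423,260). The pink and yellow packs are look-alikes. Next I'll fit the charger pose.

```bash
cat > geo.py <<'E'
import numpy as np,cv2
from scipy.optimize import least_squares
K={};T={}
def load(ctrl):
    for n in("top","side"):
        m=ctrl.camera_model(n);K[n]=np.array(m["camera_matrix"]);T[n]=np.array(m["T"])
def ray(n,p,z):
    d=T[n][:3,:3]@np.linalg.solve(K[n],[p[0],p[1],1]);o=T[n][:3,3];return o+d*(z-o[2])/d[2]
def proj(n,P):
    q=T[n][:3,:3].T@(np.asarray(P,float)-T[n][:3,3]);q=K[n]@q;return q[:2]/q[2]
E
python3 - <<'E'
from rig import ctrl
from geo import *
load(ctrl)
im=np.load("topi.npy");hsv=cv2.cvtColor(im,cv2.COLOR_RGB2HSV)
def cents(im,lo,hi,box):
    h=cv2.cvtColor(im,cv2.COLOR_RGB2HSV);m=cv2.inRange(h,lo,hi);k=np.zeros_like(m);k[box[1]:box[3],box[0]:box[2]]=1;m=m*k
    n,l,s,c=cv2.connectedComponentsWithStats(m);return [(c[i],s[i,4],s[i,2:4]) for i in range(1,n) if s[i,4]>30]
box=(300,170,450,285)
r={}
for nm,lo,hi in(("blue",(105,120,70),(125,255,255)),("green",(50,120,80),(70,255,255)),("red",(0,150,80),(8,255,255))):
    r[nm]=sorted(cents(im,lo,hi,box),key=lambda a:a[0][0]);print(nm,r[nm])
L=ray("top",r["blue"][0][0],38);R=ray("top",r["blue"][-1][0],38)
print("L",L,"R",R,np.linalg.norm(L-R),"exp164")
g=ray("top",r["green"][0][0],46);rd=ray("top",r["red"][0][0],46);print(g,rd,np.linalg.norm(g-rd))
y=np.degrees(np.arctan2(*(np.array([-(L-R)[0],(L-R)[1]]))));print("yaw",y)
u=(L-R)[:2]/np.linalg.norm((L-R)[:2]);fx=np.array([u[1],-u[0]])
C=(L+R)[:2]/2+54*fx;print("C",C,fx)
for q in(g,rd):print("lamp in charger",(q[:2]-C)@fx,(q[:2]-C)@u)
ld=np.load("topd.npy");
for p in(r["blue"][0][0],r["blue"][-1][0],r["green"][0][0]):
    c,w=np.int32(p);dd=ld[w,c];P=T["top"]@np.r_[dd*np.linalg.solve(K["top"],[p[0],p[1],1]),1];print("depth pt",P)
sim=np.load("sidei.npy")
b=sorted(cents(sim,(105,120,70),(125,255,255),(310,190,400,275)),key=lambda a:a[0][1]);print("side blue",b)
for q in(b[0],b[-1]):print(ray("side",q[0],36))
g2=cents(sim,(50,120,80),(70,255,255),(310,190,360,235));print("side green",g2)
for q in g2: print(ray("side",q[0],46))
E
```

```text
blue [(array([326.13963964, 250.15315315]), np.int32(222), array([15, 17], dtype=int32)), (array([420.90265487, 259.87610619]), np.int32(226), array([15, 17], dtype=int32))]
green [(array([393.20467836, 225.96491228]), np.int32(171), array([19, 11], dtype=int32))]
red [(array([360.47619048, 222.72619048]), np.int32(168), array([18, 11], dtype=int32))]
L [618.12672417  61.05584572  38.        ] R [ 598.16123695 -100.9225746    38.        ] 163.20425647004947 exp164
[656.69548886 -54.73539142  46.        ] [663.48397656   1.06395636  46.        ] 56.21077101093131
yaw -7.0268439799412254
C [661.73838359 -26.53941953] [ 0.99248894 -0.12233435]
lamp in charger -1.555681281094973 -28.60110966057772
lamp in charger -1.6443594204912786 27.60959140097237
depth pt [618.00875145  61.01078317  39.64020857   1.        ]
depth pt [ 598.17619293 -100.95797167   37.71813105    1.        ]
depth pt [656.6523326 -54.7027611  46.3952236   1.       ]
side blue [(array([365.98198198, 206.21621622]), np.int32(111), array([15, 10], dtype=int32)), (array([339.45882353, 250.45882353]), np.int32(170), array([18, 14], dtype=int32))]
[598.00838169 -91.25372797  36.        ]
[618.07151349  69.580284    36.        ]
side green [(array([331.82352941, 208.27941176]), np.int32(68), array([12,  9], dtype=int32))]
[656.80033003 -51.46048607  46.        ]
```

```bash
cat >> geo.py <<'E'
from scipy.spatial.transform import Rotation as Ro
C=np.array([661.74,-25.8]);YAW=-7.03
def c2w(x,y,z):
    c,s=np.cos(np.radians(YAW)),np.sin(np.radians(YAW));return np.array([C[0]+c*x-s*y,C[1]+s*x+c*y,z])
def rot(tilt=-6):
    return (Ro.from_euler('z',YAW,degrees=True)*Ro.from_euler('x',tilt,degrees=True)*Ro.from_euler('z',180,degrees=True)*Ro.from_euler('x',180,degrees=True))
def rpy(tilt=-6): return rot(tilt).as_euler('xyz',degrees=True).tolist()
E
python3 - <<'E'
from rig import ctrl
from geo import *
load(ctrl)
ctrl.gripper_to(0.47)
ctrl.move_ptp(c2w(-57,-55,110).tolist(),rpy())
print(ctrl.current_time_s(),ctrl.current_position(),ctrl.current_tcp_rot(),ctrl.current_opening(),ctrl.current_wrist_force(),rpy())
for n in("top","side"):
    im,d=ctrl.get_image(n);np.save(f"{n}d1.npy",d); np.save(f"{n}i1.npy",im)
    c=im[130:330,250:500] if n=="top" else im[130:280,240:440]
    cv2.imwrite(f"pics/{n}1.png",cv2.resize(c[:,:,::-1],None,fx=3 if n=="top" else 4,fy=3 if n=="top" else 4,interpolation=2))
E
```

```text
4.0917 [598.71843635 -72.19794357 109.96238711] [-1.74028000e+02  2.07442758e-03  1.73063998e+02] 0.4696662813738801 [-0.24100969  0.4262409  -0.07419582] [-174.0, 0.0, 172.97]
```

View pics/side1.png

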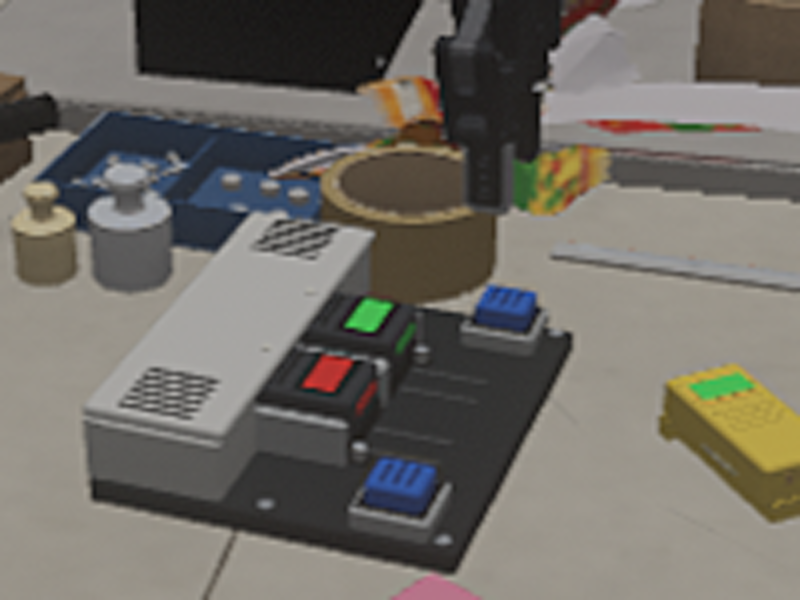

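View pics/top1.png

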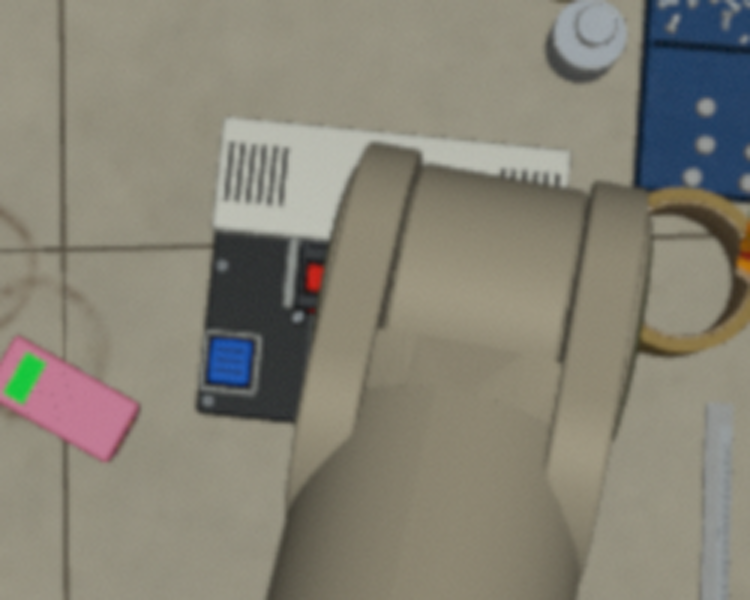

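The side view shows the near (stop) finger's tip at about (355–369, 182). I'll turn it into 3D with the depth image to calibrate the fingertip geometry.

Run:
```python
from rig import ctrl
from geo import *
load(ctrl)
d=np.load("sided1.npy")
print(np.int32(d[172:188,350:374]))
c,s=np.cos(np.radians(YAW)),np.sin(np.radians(YAW))
tcp=np.array(ctrl.current_position());Rm=rot().as_matrix()
for row in (168,172,175,178,180,181,182):
  for col in (357,362,367):
    P=(T["side"]@np.r_[d[row,col]*np.linalg.solve(K["side"],[col,row,1]),1])[:3]
    q=P[:2]-C
    print(row,col,np.round(P,1),"chg",np.round([c*q[0]+s*q[1],-s*q[0]+c*q[1]],1),"tool",np.round(Rm.T@(P-tcp),1))
```

```text
[[1118 1119 1121 1114 1112  912  902  903  901  900  902  898  899  897
   902  907  904  905 1151 1154 1152 1154 1154 1156]
 [1122 1125 1118 1118 1115  913  907  902  900  906  902  901  900  899
   900  908  904  909 1148 1150 1149 1153 1153 1159]
 [1123 1121 1118 1123 1118  913  912  906  907  904  906    0  901  905
   900  909  908  906 1148 1150 1147 1148 1152 1156]
 [1125 1124 1121 1121 1121  916  909  905  904  907  905  903  901  902
   904  908  909  911 1147 1148 1149 1154 1150 1154]
 [1127 1126 1123 1119 1119  917  918  906  903  907  905  904  905  903
   904  911  908  911 1150 1143 1147 1149 1148 1150]
 [1128 1125 1127 1123 1123  918  907  905  909  907  911  910  906  906
   908  911  909  911 1143 1147 1144 1144 1149 1149]
 [1128 1125 1125 1126 1124  919  908  908  908  912  910  910  905  908
   910  911  909  914 1143 1143 1144 1147 1151 1147]
 [1131 1129 1128 1126 1123  923  913  910  911  908  910  907  908  907
   911  914  915  915 1143 1143 1139 1143 1146 1147]
 [1132 1129 1129 1126 1123  922  919  914  913  909  909  909  909  905
   909  918  917  917 1141 1
[... 1678 characters left out ...]
. ]
178 367 [592.7 -45.4 118.2] chg [-66.1 -27.9] tool [  9.2  25.1 -10.9]
180 357 [609.4 -39.1 115.6] chg [-50.3 -19.6] tool [-6.6 33.6 -9.1]
180 362 [600.3 -37.2 117.4] chg [-59.6 -18.9] tool [  2.7  34.2 -11.1]
180 367 [592.5 -45.5 114.3] chg [-66.3 -28. ] tool [ 9.4 25.4 -7. ]
181 357 [610.6 -47.5 109.5] chg [-48.1 -27.8] tool [-8.8 26.2 -2.2]
181 362 [600.2 -37.2 115.5] chg [-59.7 -18.8] tool [ 2.8 34.4 -9.2]
181 367 [592.1 -42.8 113.7] chg [-67.  -25.4] tool [10.1 28.1 -6.7]
182 357 [610.2 -45.6 108.4] chg [-48.7 -25.9] tool [-8.2 28.1 -1.4]
182 362 [601.3 -45.4 109.5] chg [-57.6 -26.8] tool [ 0.7 27.1 -2.4]
182 367 [ 621.8 -271.1   -1.8] chg [  -9.7 -248.4] tool [ -47.3 -181.6  131.5]
```

Run:
```python
from rig import ctrl
from geo import *
load(ctrl)
ctrl.servo_line(c2w(-57,-58,45).tolist(),rpy(),max_speed=60)
f0=np.array(ctrl.current_wrist_force());print(ctrl.current_position(),f0)
im,d=ctrl.get_image("side");cv2.imwrite("pics/side2.png",cv2.resize(im[150:290,260:420,::-1],None,fx=4,fy=4,interpolation=2))
```

```text
[598.43445792 -76.45055932  45.45752184] [-0.98066142 -0.46540373 -0.3216924 ]
```

View pics/side2.png

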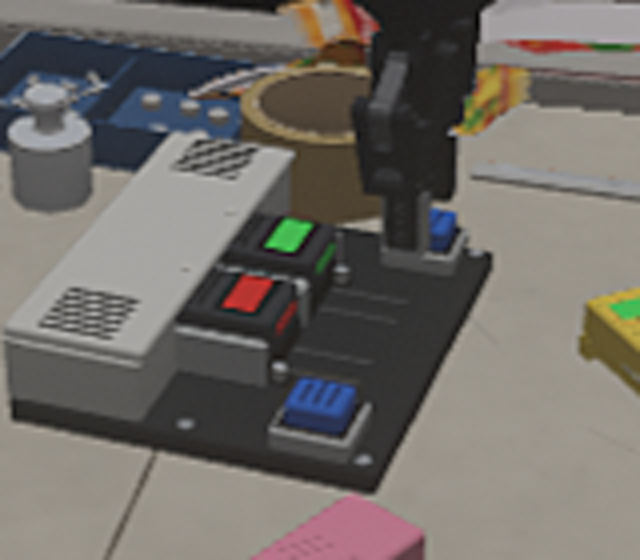

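The near finger stands in front of the green pack's nose, at about (362, 210), with the far finger over the right button. I'll press slowly with a guard.

Run:
```python
from rig import ctrl
from geo import *
load(ctrl)
z=45
for z,g in ((38,7),(34,7),(31,7),(29,7),(27.5,7),(26,7),(24.5,7)):
    h=ctrl.servo_line(c2w(-57,-58,z).tolist(),rpy(),max_speed=12,guard=g)
    print(z,h,np.round(ctrl.current_position(),1),np.round(ctrl.current_wrist_force(),1))
    if h: break
print(ctrl.current_time_s())
im,d=ctrl.get_image("side");np.save("sidei3.npy",im);cv2.imwrite("pics/side3.png",cv2.resize(im[150:290,260:420,::-1],None,fx=4,fy=4,interpolation=2))
```

```text
38 False [598.1 -76.4  38. ] [ 0.4 -0.5 -0. ]
34 False [598.  -76.4  34. ] [-1.1 -0.2  0.1]
31 False [598.1 -76.4  30.9] [-0.1 -0.8  1.5]
29 False [598.1 -76.4  29. ] [0.3 0.9 1.6]
27.5 False [597.8 -76.4  27.4] [-0.6  0.3  2.1]
26 False [598.1 -76.4  26. ] [-0.9  0.2  2.8]
24.5 True [598.2 -76.5  25.2] [-1.6  0.5  8.4]
8.1667
```

View pics/side3.png

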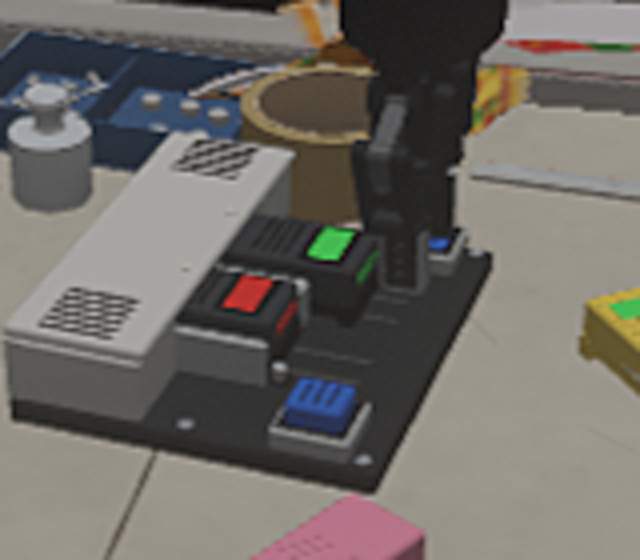

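The button bottomed out and the pack came out; its lamp is now at about (343, 210), with the nose up against the finger. I'll measure how far out it is.

```bash
cat >> geo.py <<'E'
def lamp(im,n,box,lo=(50,120,80),hi=(70,255,255)):
    h=cv2.cvtColor(im,cv2.COLOR_RGB2HSV);m=cv2.inRange(h,lo,hi);k=np.zeros_like(m);k[box[1]:box[3],box[0]:box[2]]=1
    k,l,s,c=cv2.connectedComponentsWithStats(m*k);i=1+np.argmax(s[1:,4])
    q=ray(n,c[i],46)[:2]-C;a=np.radians(YAW);return c[i],np.cos(a)*q[0]+np.sin(a)*q[1],-np.sin(a)*q[0]+np.cos(a)*q[1]
E
python3 - <<'E'
from rig import ctrl
from geo import *
load(ctrl)
for f in("sidei.npy","sidei3.npy"):
    print(lamp(np.load(f),"side",(315,195,350,220)))
E
```

```text
(array([331.82352941, 208.27941176]), np.float64(-1.7619727299831824), np.float64(-26.07213717800747))
(array([342.30434783, 210.49275362]), np.float64(-22.819105460956266), np.float64(-24.66508732501115))
```

Run:
```python
from rig import ctrl
from geo import *
load(ctrl)
z=ctrl.current_position()[2]
ctrl.servo_line(c2w(-57,-58,z+.8).tolist(),rpy(),max_speed=15)
ctrl.servo_line(c2w(-61,-58,z+.8).tolist(),rpy(),max_speed=15)
im,_=ctrl.get_image("side");print(lamp(im,"side",(315,195,352,222)))
ctrl.servo_line(c2w(-61,-58,z+20).tolist(),rpy(),max_speed=25)
im,_=ctrl.get_image("side");print(lamp(im,"side",(315,195,352,222)))
ctrl.servo_line(c2w(-61,-58,130).tolist(),rpy(),max_speed=80)
# clear the view
ctrl.move_ptp([480,-220,260],[180,0,173])
print(ctrl.current_time_s(),ctrl.current_wrist_force())
for n in("top","side"):
    im,d=ctrl.get_image(n); c=im[150:310,290:460] if n=="top" else im[150:290,260:420]
    print(n,lamp(im,n,(315,195,352,222) if n=="side" else (375,215,410,260)))
    try: print("red",lamp(im,n,(300,195,380,260),(0,150,80),(8,255,255)))
    except Exception as e: print(e)
    cv2.imwrite(f"pics/{n}4.png",cv2.resize(c[:,:,::-1],None,fx=3.7,fy=3.7,interpolation=2)[:600])
```

```text
(array([342.30434783, 210.49275362]), np.float64(-22.819105460956266), np.float64(-24.66508732501115))
(array([342.30434783, 210.49275362]), np.float64(-22.819105460956266), np.float64(-24.66508732501115))
12.0167 [ 0.19903735  0.3599605  -0.60359039]
top (array([391.29714286, 238.00571429]), np.float64(-22.399280256877137), np.float64(-28.01932749236387))
red (array([360.45294118, 222.72352941]), np.float64(-1.5564336884404857), np.float64(26.91552062993963))
side (array([342.30434783, 210.49275362]), np.float64(-22.819105460956266), np.float64(-24.66508732501115))
red (array([321.50666667, 222.90666667]), np.float64(-1.7759911392427792), np.float64(30.577753889805084))
```

View pics/side4.png

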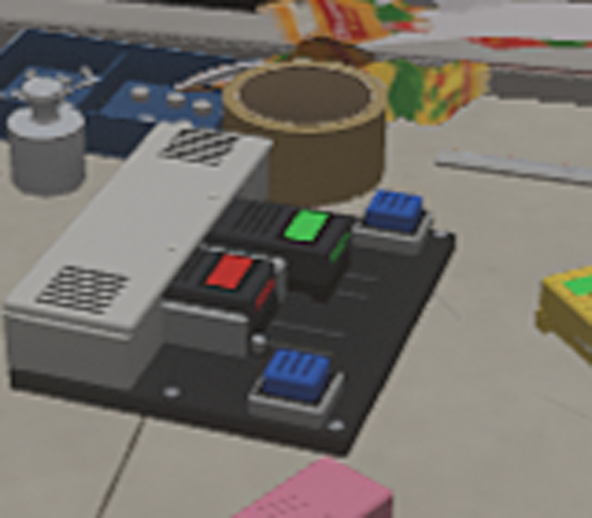

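View pics/top4.png

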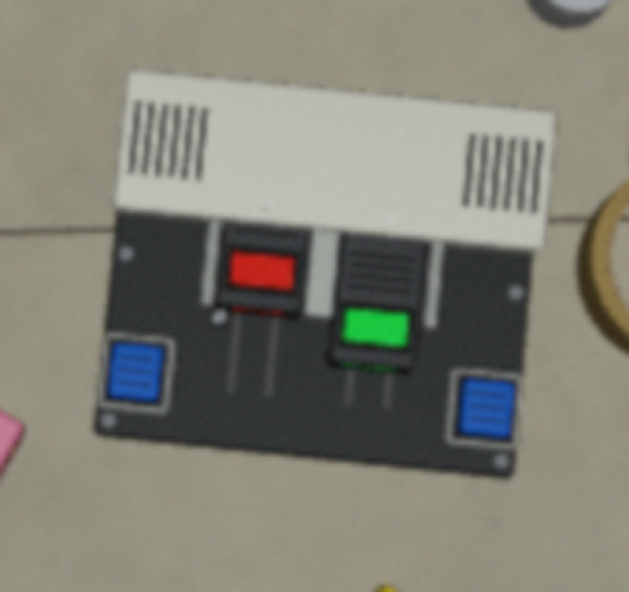

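The pack lies straight, about 21 mm out, and both buttons look up. I'll check the button and pack heights by depth, then hand in.

Run:
```python
from rig import ctrl
from geo import *
load(ctrl)
im,d=ctrl.get_image("top");d0=np.load("topd.npy")
for nm,c,r,dd in(("R",421,260,d),("R0",421,260,d0),("L",326,250,d),("L0",326,250,d0),("lamp",391,238,d),("lamp0",393,226,d0)):
    w=dd[r-3:r+4,c-3:c+4];v=np.median(w[w>0]);print(nm,(T["top"]@np.r_[v*np.linalg.solve(K["top"],[c,r,1]),1])[2])
i0=np.load("topi.npy");df=np.abs(i0.astype(int)-im).max(2);ys,xs=np.where(df>60)
print([(a,b) for a,b in zip(xs,ys) if b<230 and not 370<a<415][:10])
print(ctrl.current_time_s());ctrl.hand_in()
```

```text
R 39.199458646933635
R0 38.47116607098451
L 38.4095492228123
L0 38.89523818618841
lamp 47.49931800889681
lamp0 47.50226724099548
[]
12.1667
the job is handed in; nothing more can be done
```

I ejected the green-lamp pack from the right bay and handed the job in at about 12.2 s of robot time. The hand-in gives no verdict.

One fingertip pressed the right button to the bottom while the other waited about 26 mm in front of the nose. I then backed that finger off 4 mm, let the button rise and moved the arm clear.

**Last checks before handing in:**
- **Green pack:** it is about 21 mm out (nose near charger x = -41 mm), straight, and its top is at the same height as before. The top and side cameras agreed within 0.5 mm along the eject direction. They differed by about 3 mm sideways, which had no effect on the result.
- **Buttons:** both are up, at about 39 mm and 38 mm, the same as at the start within 1 mm.
- **Red pack:** it has not moved.
- **Bystanders:** a before-and-after comparison of the back half of the top picture found no change there. It covers the mug, tape and weight. I did not check the note pad, which lies farther forward and well away from where the arm worked.

No check failed.

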